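Turn the capsule on the test turntable to face the loudspeaker

TASK

Turn the microphone capsule to face the test loudspeaker: push the turntable's spokes round from the side with a fingertip, either way and in as many pushes as you need, until the red pointer lines up with the orange line in front of the loudspeaker. Do not pinch the spokes, do not touch the capsule or the loudspeaker, keep the capsule lying in its cradle, and leave the small things round the dial where they are.

Things in the scene. Friction and masses are not known exactly. Their poses are not given: they have to be found in the camera images.
- platter (a joint): hinge of the turntable's platter about the dial's upright axis: 0 at the start, grows counter-clockwise seen from above, rad; turns past a full turn either way, needs about 1.2 N at a spoke's end and stays where it is left. The grey platter is 152 mm across, its black rubber top 38 mm above the bench; four spokes with black grips stick out level from it
- dial: flat aluminium dial with tick marks fixed on the bench under the platter, 300 mm across, 4 mm thick; origin on the axis at bench height. Only this plate lies under the spokes
- platter_axis (a point): point on the platter's axis, on its top face (38 mm above the bench); its x axis points along the red pointer, z is up
- pointer_tip (a point): outer tip of the red pointer on the platter, 89 mm from the axis; it turns with the platter
- speaker: small wooden test loudspeaker, 46x52x56 mm, on a dark steel carriage fixed at the edge of the dial, top 80 mm above the bench. Its origin lies on the dial's axis at bench height, its x axis points from the axis to the loudspeaker, which stands 150 to 216 mm out; it does not move
- index_line (a point): point on the orange index line, a 5 mm wide flat line on the dial running from 91 to 157 mm from the axis straight towards the loudspeaker; this point is 110 mm from the axis, 6 mm above the bench
- capsule_mid (a point): centre of the microphone capsule, a black cylinder with a pale silver nose, 39 mm across and 44 mm long, lying loose in a shallow black cradle on the middle of the platter with its nose along the red pointer; its top is 77 mm above the bench
- cw_sides: the clockwise sides (seen from above) of the four spokes, taken together; origin on the axis at bench height; pushing here turns the platter counter-clockwise
- ccw_sides: the counter-clockwise sides of the four spokes, taken together; origin as above; pushing here turns the platter clockwise
- spoke1 (a point): middle of the grip of spoke 1, 115 mm from the axis, 31 mm above the bench; the spoke is 16 mm wide, reaches from 76 to 137 mm from the axis, spans 20 to 44 mm above the bench and lies 45 degrees counter-clockwise of the red pointer
- spoke2 (a point): middle of the grip of spoke 2, 115 mm from the axis, 31 mm above the bench; the spoke is 16 mm wide, reaches from 76 to 137 mm from the axis, spans 20 to 44 mm above the bench and lies 135 degrees counter-clockwise of the red pointer
- spoke3 (a point): middle of the grip of spoke 3, 115 mm from the axis, 31 mm above the bench; the spoke is 16 mm wide, reaches from 76 to 137 mm from the axis, spans 20 to 44 mm above the bench and lies 225 degrees counter-clockwise of the red pointer
- spoke4 (a point): middle of the grip of spoke 4, 115 mm from the axis, 31 mm above the bench; the spoke is 16 mm wide, reaches from 76 to 137 mm from the axis, spans 20 to 44 mm above the bench and lies 315 degrees counter-clockwise of the red pointer
- chrome_mount: bystander: nickel ring mount in two steps, 32 mm across, 28 mm high; origin under its middle, on the bench
- tag_plug: bystander: white plug, 15x22x15 mm; origin under its middle, on the bench
- flux_bottle: bystander: red dropper bottle, 36 mm across, 78 mm high; origin under its middle, on the bench
- knurled_cap: bystander: black round end cap, 34 mm across, 12 mm high; origin under its middle, on the bench
- tape_roll: bystander: roll of yellow tape lying flat, 63 mm across, 19 mm high; origin under its middle, on the bench
- tweezers: bystander: fine steel tweezers with a blue label, 14x118x8 mm, lying along its own y; origin under its middle, on the bench
- capsule: the same capsule as a body, about 60 g: origin under its middle, its y axis points along its nose, z up
Not all that is in view belongs to the job. What is shaped like the capsule but green or turquoise is not meant.

How it is judged (in metres and radians):
On the way:
1. a finger pushes on the side of a spoke ((contact force between the fingers and cw_sides above 0.3 N or contact force between the fingers and ccw_sides above 0.3 N)), for 0.1 s.
At the end, for the whole second after the job is handed in: the red pointer's tip is within 7.8 mm (5 degrees) of the orange line's direction, on the loudspeaker's side, the platter is at rest (under 0.05 rad/s), and the capsule lies in its cradle (within 10 mm sideways, 8 mm in height) (y of pointer_tip in the frame of speaker between -0.0078 and 0.0078 m and x of pointer_tip in the frame of speaker above 0 m and velocity of joint platter between -0.05 and 0.05 rad/s and not ((x of capsule_mid in the frame of platter_axis below -0.01 m or x of capsule_mid in the frame of platter_axis above 0.01 m) or (y of capsule_mid in the frame of platter_axis below -0.01 m or y of capsule_mid in the frame of platter_axis above 0.01 m) or (z of capsule_mid in the frame of platter_axis below 0.0115 m or z of capsule_mid in the frame of platter_axis above 0.0275 m))); the robot touches nothing.
It fails at once if a spoke is pinched: fingers press on both its sides at once (contact force between the fingers and cw_sides above 1 N and contact force between the fingers and ccw_sides above 1 N).
It fails at once if the capsule is lifted or pushed out of its cradle (10 mm sideways, 8 mm in height) (not (not ((x of capsule_mid in the frame of platter_axis below -0.01 m or x of capsule_mid in the frame of platter_axis above 0.01 m) or (y of capsule_mid in the frame of platter_axis below -0.01 m or y of capsule_mid in the frame of platter_axis above 0.01 m) or (z of capsule_mid in the frame of platter_axis below 0.0115 m or z of capsule_mid in the frame of platter_axis above 0.0275 m)))).
It fails at once if the robot touches the capsule (over 0.5 N) (contact force between any of the fingers, the arm and capsule above 0.5 N).
It fails at once if the robot touches the loudspeaker (over 1 N) (contact force between any of the fingers, the arm and speaker above 1 N).
It fails at once if a bystander is moved by more than 15 mm (distance of any of chrome_mount, tag_plug, flux_bottle, knurled_cap, tape_roll, tweezers from where it was at the start of the episode above 0.015 m).
It also fails if it takes over 51 s, if anything falls off the work surface, if the arm or the gripper's body presses on something with over 40 N, if the wrist force passes 120 N, or if a joint passes its speed limit or range.

ROBOT

A 6-joint arm with a two-finger parallel gripper is mounted at the origin on a cart in front of the work surface, level with it; the furniture and walls round the work are solid. World frame = base frame: x ahead of the robot, y to its left, z up, the work surface at z = 0. Lengths are in mm, angles in rad, forces in N, time in s.
With the tool pointing down it reaches from about 350 to 800 mm from the base axis. Payload 7.3 kg.
Tool frame: the origin (TCP) lies midway between the tips of the shut fingers; the grasp point (between the pads) lies 19 mm behind it (hold_point_z is the distance from the TCP to the grasp point, in mm); y points along the fingers, z is the direction in which the jaws open and shut, and the axes are right-handed (so a half turn about y gives the same grasp; the last joint's range is limited). The gripper opens to 85 mm and grips with 20 to 120 N. Pads are 22 mm wide; open, the fingers measure 114 mm over their backs; the gripper's body (76 mm by 85 mm) begins 54 mm behind the grasp point. The pads swing forward as they close: fully open they stand 13 mm farther back than shut.
Start: joints at [1.1, 0.342, 1.524, -0, 1.275, -0.146], TCP at [167.523, 497.575, 231.322] pointing down, gripper open.
Joint ranges: [-2.53, 2.53], [-0.77, 2.02], [0.04, 2.7], [-1, 4.14], [0.28, 2.66], [-3.11, 3.11]. Speed limits (rad/s): [2.57, 2.57, 3.14, 3.14, 3.14, 3.14].

INTERFACE

Orientations are given as [roll, pitch, yaw] about the fixed x, y, z axes, in that order (R = Rz(yaw) Ry(pitch) Rx(roll)).
In Python, from station import * gives the robot as it stands. Calls block until the motion is done:
- goto(position, orientation): joint-space move of the TCP to a pose.
- servo_line(position, orientation=None, max_speed=150, threshold=None): straight line of the TCP; orientation=None keeps the orientation; max_speed is the mean speed in mm/s. With threshold (N) it stops when the force on the tool has changed by that much, and returns True; else False.
- goto_joints(angles): joint-space move.
- grip(opening, newtons=None): opening from 0.0 (shut) to 1.0 (fully open); newtons is the grip in N (None keeps the last); returns when the fingers have stopped.
- hold(seconds).
- solve_ik(position, orientation): joint angles nearest the present ones, or None.
- read_camera(name): name is "side" or "top"; returns (picture, depth): 480x640x3 uint8, red, green, blue; 480x640 float32, mm along the optical axis (not along the pixel's ray), 0 where there is no reading.
- camera_params(name): a dict with "fx", "fy", "cx", "cy" (pixels), "eye" and "orientation" of the camera in the world. Camera axes: x right, y down, z forward; pixel columns grow to the right and rows downward; lengths in mm; the calibration is good to about 2 mm. A picture is of the moment at which its call begins. camera_params takes no time and is no camera call.
A pose or a line that the arm cannot do raises Unreachable and nothing moves.
- finish_job(): hands the job in, once; it reports no verdict.
Readings, each from a call of its own:
- current_time_s(): time.
- current_joint_positions(): joint angles.
- current_qd(): joint speeds.
- current_joint_efforts(): joint torques, N m.
- current_ee_pos(): TCP position.
- current_eef_rot(): TCP orientation.
- current_wrist_force(): force on the tool from outside, world axes, zero at the start.
- current_ft_torque(): the same for the moment, N m.
- current_finger_gap(): opening from 0.0 (shut) to 1.0 (fully open).
Only numpy, scipy, OpenCV 4.12 (cv2) and the standard library are available. Lean on these libraries where they do the work, as an engineer would, in place of code of your own. Each camera call takes 0.05 s, during which the arm holds its last target.

## Working session

There is one attempt and no reset: what is moved stays moved. The work goes in short steps, each a Python script; the robot and the scene stay as the last script left them, time stands still between calls to the robot, and variables do not carry over. Pictures are saved under pics/ and viewed, and the job is handed in when it is done.

```bash
mkdir -p pics; ls
python3 - <<'E'
from station import *
import cv2
for n in("top","side"):
    im,d=read_camera(n); cv2.imwrite(f"pics/{n}0.png",im[:,:,::-1]); print(n,camera_params(n))
    import numpy as np; np.save(f"{n}0.npy",d)
print(current_time_s(),current_eef_rot(),current_wrist_force())
E
```

```text
pics
top {'fx': 624.6850432050442, 'fy': 624.6850432050442, 'cx': 315.3227827183276, 'cy': 255.1897073745122, 'eye': array([ 384.1019204 ,  -72.4823869 , 1256.69550089]), 'orientation': array([-2.93788101,  0.00428716, -1.48597963])}
side {'fx': 465.665969204042, 'fy': 465.665969204042, 'cx': 328.720158437315, 'cy': 239.04682920170708, 'eye': array([ 305.15135562, -897.55690267,  465.59790717]), 'orientation': array([-1.98372515,  0.00549991, -0.35304534])}
0.1 [-1.57209146e+00  1.85548532e-04 -3.24772379e-01] [-0.36381718 -0.73383011  0.94085954]
```

View pics/top0.png

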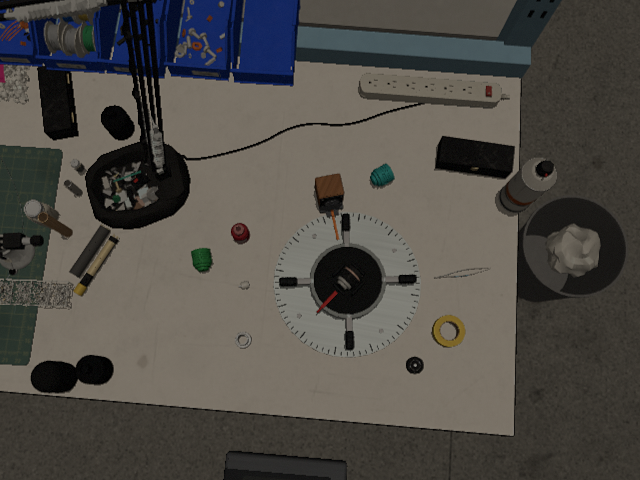

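View pics/side0.png

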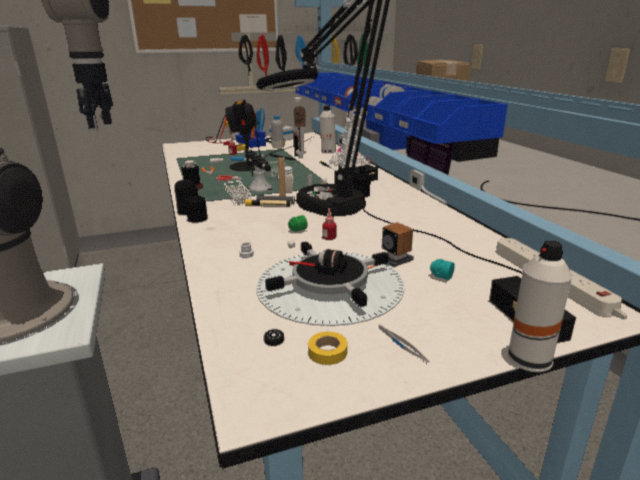

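The top view shows the dial centred near (348,284), the pointer tip near (318,313), the orange line near (336,228), the speaker near (330,195), and the spoke grips near (346,222), (407,279), (349,341) and (289,282). The side view shows the same layout with the arm clear of it. Next I'll measure positions.

```bash
cat > h.py <<'E'
import numpy as np, cv2
from scipy.spatial.transform import Rotation as Ro
def ray(P,u,v):
    R=Ro.from_euler('xyz',P['orientation']).as_matrix()
    return P['eye'],R@np.array([(u-P['cx'])/P['fx'],(v-P['cy'])/P['fy'],1.])
def plane(P,u,v,z):
    e,d=ray(P,u,v); return e+d*(z-e[2])/d[2]
def planes(P,uv,z): return np.array([plane(P,u,v,z) for u,v in uv])
def proj(P,p):
    R=Ro.from_euler('xyz',P['orientation']).as_matrix(); c=R.T@(np.asarray(p,float)-P['eye'])
    return P['fx']*c[0]/c[2]+P['cx'],P['fy']*c[1]/c[2]+P['cy']
def tri(P,a,Q,b):
    e,d=ray(P,*a);f,g=ray(Q,*b); s=np.linalg.lstsq(np.c_[d,-g],f-e,rcond=None)[0]
    A=e+d*s[0];B=f+g*s[1]; return (A+B)/2,np.linalg.norm(A-B)
def circ(p):
    A=np.c_[2*p[:,:2],np.ones(len(p))];x=np.linalg.lstsq(A,(p[:,:2]**2).sum(1),rcond=None)[0]
    return x[:2],np.sqrt(x[2]+x[:2]@x[:2])
def hsv(im): return cv2.cvtColor(im,cv2.COLOR_RGB2HSV)
def mask(im,h0,h1,s,v,roi):
    H=hsv(im).astype(int);h=H[...,0];m=((h>=h0)&(h<=h1)) if h0<h1 else ((h>=h0)|(h<=h1))
    m=m&(H[...,1]>=s)&(H[...,2]>=v);k=np.zeros_like(m);x0,y0,x1,y1=roi;k[y0:y1,x0:x1]=1
    return m&k
E
cat > m.py <<'E'
from h import *
from station import camera_params
T=camera_params("top");S=camera_params("side")
def pts(m): return np.argwhere(m)[:,::-1].astype(float)
im=cv2.imread("pics/top0.png")[:,:,::-1].copy(); d=np.load("top0.npy")
si=cv2.imread("pics/side0.png")[:,:,::-1].copy()
# platter black top
roi=im[230:335,300:395]; g=cv2.cvtColor(im,cv2.COLOR_RGB2GRAY)
m=((g<60)*255).astype(np.uint8)
n,l,st,c=cv2.connectedComponentsWithStats(m)
for i in range(1,n):
    if st[i,4]>60 and 260<c[i][0]<430 and 190<c[i][1]<370:
        print("dark",c[i].round(1),st[i],plane(T,*c[i],41).round(1))
# dial outline: bright low sat
r=pts(mask(im,170,8,130,60,(300,270,360,325)));print("red",len(r))
o=pts(mask(im,9,16,130,80,(325,212,345,245)));print("or",len(o))
w=planes(T,r,40);print(w[:,:2].min(0),w[:,:2].max(0))
w2=planes(T,o,6);print(w2[:,:2].min(0),w2[:,:2].max(0),w2.mean(0))
rs=pts(mask(si,172,8,130,60,(280,250,345,275)));print("side red",len(rs),rs.min(0),rs.max(0))
os_=pts(mask(si,5,20,130,80,(360,240,420,290)));print("side or",len(os_))
E
python3 m.py
python3 - <<'E'
import cv2
a=cv2.imread("pics/top0.png")[190:370,260:440];b=cv2.imread("pics/side0.png")[230:330,240:420]
cv2.imwrite("pics/ta.png",cv2.resize(a,None,fx=3.3,fy=3.3,interpolation=2));cv2.imwrite("pics/sa.png",cv2.resize(b,None,fx=4.4,fy=4.4,interpolation=2))
E
```

```text
dark [375.5 247.3] [     0      0    640    480 120821] [ 659.9 -164.1   41. ]
dark [329.  194.1] [314 174  30  44 987] [762.2 -62.9  41. ]
dark [344.7 223.8] [340 213  10  30 173] [702.9 -99.3  41. ]
dark [346.9 283.8] [ 310  247   73  104 3884] [ 581.8 -112.7   41. ]
dark [404.9 279.6] [386 274  31  11 194] [ 599.7 -226.    41. ]
dark [289.6 282.1] [279 277  31  11 199] [ 5.758e+02 -2.000e-01  4.100e+01]
dark [414.3 364.8] [406 357  18  17 231] [ 436.1 -253.2   41. ]
red 89
or 64
[521.53863074 -94.84019336] [565.7369088  -58.68366523]
[678.67295132 -88.65075745] [735.28765496 -69.90156209] [707.96969464 -79.23149547   6.        ]
side red 74 [290. 262.] [314. 266.]
side or 135
```

View pics/ta.png

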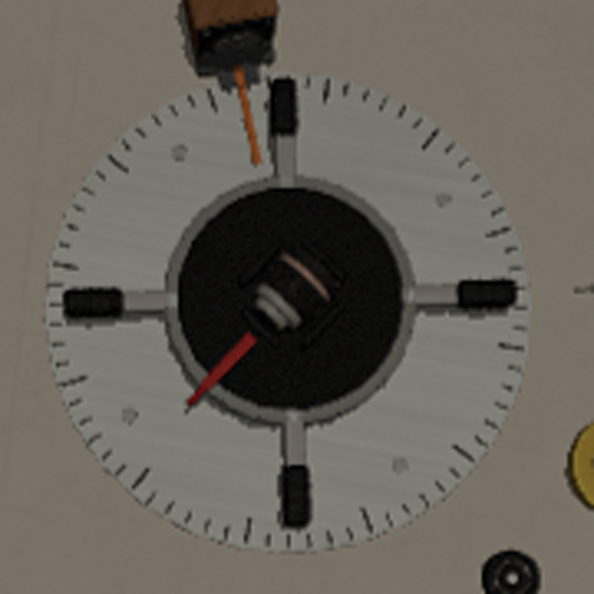

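View pics/sa.png

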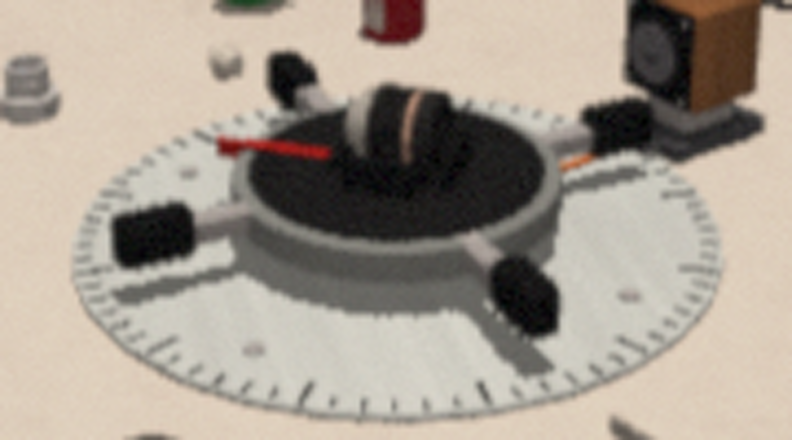

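```bash
cat > m2.py <<'E'
from m import *
H=hsv(im).astype(int); 
print("dial hsv",H[320,380],"bench",H[380,330])
k=((H[...,1]<30)|((H[...,0]>25)&(H[...,0]<100))).astype(np.uint8)
k[:190]=0;k[375:]=0;k[:,:255]=0;k[:,440:]=0
k=cv2.morphologyEx(k,cv2.MORPH_OPEN,np.ones((3,3),np.uint8))
cs,_=cv2.findContours(k,cv2.RETR_EXTERNAL,cv2.CHAIN_APPROX_NONE)
c=max(cs,key=cv2.contourArea)[:,0].astype(float)
w=planes(T,c,4)[:,:2]
for _ in range(6):
    ce,R=circ(w); e=abs(np.hypot(*(w-ce).T)-R); w=w[e<max(2,2*np.median(e))]
print("dial",ce,R,len(w),len(c))
# pointer direction
rw=planes(T,r,40)[:,:2]; v=rw-ce; rad=np.hypot(*v.T); print("pointer r",rad.min(),rad.max(),"ang",np.degrees(np.arctan2(*v[rad>60].mean(0)[::-1])))
vx,vy,x0,y0=cv2.fitLine(rw.astype(np.float32),2,0,.01,.01).ravel();print("line ang",np.degrees(np.arctan2(vy,vx)), "offset axis",(ce-[x0,y0])@[-vy,vx])
ow=planes(T,o,6)[:,:2]; v=ow-ce; rad=np.hypot(*v.T); print("orange r",rad.min(),rad.max(),"ang",np.degrees(np.arctan2(*v.mean(0)[::-1])))
vx,vy,x0,y0=cv2.fitLine(ow.astype(np.float32),2,0,.01,.01).ravel();print("line ang",np.degrees(np.arctan2(vy,vx)),"offset axis",(ce-[x0,y0])@[-vy,vx])
# triangulate pointer tip, grips
a=r[np.argmax(np.hypot(*(rw-ce).T))]; b=rs[np.argmin(rs[:,0])]; print("tip",tri(T,a,S,b),a,b)
for nm,z in (("tape",19),("cap",12)): pass
for nm,uv in dict(tape=(449,331),cap=(414,365),plug=(244,285),mount=(244,340),bottle=(240,232),tw1=(435,276),tw2=(490,268),turq=(381,175)).items(): 
    p=plane(T,*uv,15); print(nm,p.round(0)[:2],"r",np.hypot(*(p[:2]-ce)).round(0))
for u,v in ((344.7,223.8),(404.9,279.6),(289.6,282.1),(349,340)):
    p=plane(T,u,v,44);q=p[:2]-ce;print("grip",p.round(1),np.hypot(*q).round(1),np.degrees(np.arctan2(q[1],q[0])).round(1))
# depth-based heights
for n,(u,v) in dict(bench=(330,390),platter=(348,310),grip=(405,279),dial=(380,320)).items():
    e,dd=ray(T,u,v); print(n,(e+dd*d[v,u]).round(1))
print(current_time_s())
E
sed -i 's/import camera_params/import camera_params,current_time_s/' m.py; python3 m2.py
```

```text
dark [375.5 247.3] [     0      0    640    480 120821] [ 659.9 -164.1   41. ]
dark [329.  194.1] [314 174  30  44 987] [762.2 -62.9  41. ]
dark [344.7 223.8] [340 213  10  30 173] [702.9 -99.3  41. ]
dark [346.9 283.8] [ 310  247   73  104 3884] [ 581.8 -112.7   41. ]
dark [404.9 279.6] [386 274  31  11 194] [ 599.7 -226.    41. ]
dark [289.6 282.1] [279 277  31  11 199] [ 5.758e+02 -2.000e-01  4.100e+01]
dark [414.3 364.8] [406 357  18  17 231] [ 436.1 -253.2   41. ]
red 89
or 64
[521.53863074 -94.84019336] [565.7369088  -58.68366523]
[678.67295132 -88.65075745] [735.28765496 -69.90156209] [707.96969464 -79.23149547   6.        ]
side red 74 [290. 262.] [314. 266.]
side or 135
dial hsv [ 30  16 125] bench [ 18  42 122]
dial [ 590.6797067  -113.43368699] 148.26889101376122 394 497
pointer r 33.80517832701898 88.09109211429536 ang 141.10440358542897
line ang -39.234997 offset axis 0.48618183728082204
orange r 91.94535778300487 150.6865926802091 ang 16.256878454766415
line ang 15.663044 offset axis -1.266248297877628
tip (array([524.04859787, -59.22487609,  36.08895639]), np.float64(4.196320492298277)) [317. 312.] [290. 262.]
tape [ 509. -322.] r 224.0
cap [ 437. -257.] r 210.0
plug [566.  92.] r 207.0
mount [457.  80.] r 236.0
bottle [675. 112.] r 241.0
tw1 [ 617. -289.] r 178.0
tw2 [ 642. -399.] r 290.0
turq [ 821. -167.] r 236.0
grip [702.2 -99.3  44. ] 112.4 7.2
grip [ 599.2 -225.6   44. ] 112.5 -85.6
grip [ 5.752e+02 -3.000e-01  4.400e+01] 114.2 97.8
grip [ 472.4 -124.9   44. ] 118.9 -174.5
bench [375.  -96.8  -1.9]
platter [ 530.8 -118.9   38. ]
grip [ 600.8 -226.    42. ]
dial [ 520.6 -185.9    1. ]
0.1
```

```bash
cat > plan.py <<'E'
import numpy as np
from station import *
AX=np.array([588.5,-113.]);RR=116
def P(deg,z,r=RR): a=np.radians(deg); return [AX[0]+r*np.cos(a),AX[1]+r*np.sin(a),z]
def O(deg,off): 
    y=np.radians(deg+off); y=(y+np.pi)%(2*np.pi)-np.pi; return [-np.pi/2,0,y]
E
python3 - <<'E'
from plan import *
for off in (0,180,90,-90):
    print(off)
    for ph in (311,287,250,220,190,162):
        j=solve_ik(P(ph,25),O(ph,off)); print(ph,None if j is None else np.round(j,2))
E
```

```text
0
311 [-0.4   0.84  1.22  0.    1.08 -1.12]
287 [-0.46  0.79  1.34  0.    1.01 -0.76]
250 [-0.51  0.69  1.56 -0.    0.89 -0.16]
220 [-0.5   0.61  1.74 -0.    0.79  0.37]
190 [-0.43  0.56  1.85 -0.    0.73  0.97]
162 [-0.32  0.55  1.88 -0.    0.72  1.57]
180
311 [-0.4   0.84  1.22 -0.    1.08  2.02]
287 [-0.46  0.79  1.34 -0.    1.01  2.38]
250 [-0.51  0.69  1.56 -0.    0.89  2.98]
220 [-0.5   0.61  1.74  0.    0.79 -2.77]
190 [-0.43  0.56  1.85  0.    0.73 -2.17]
162 [-0.32  0.55  1.88  0.    0.72 -1.58]
90
311 [-0.4   0.84  1.22  0.    1.08 -2.69]
287 [-0.46  0.79  1.34  0.    1.01 -2.33]
250 [-0.51  0.69  1.56  0.    0.89 -1.74]
220 [-0.5   0.61  1.74  0.    0.79 -1.2 ]
190 [-0.43  0.56  1.85 -0.    0.73 -0.6 ]
162 [-0.32  0.55  1.88 -0.    0.72 -0.  ]
-90
311 [-0.4   0.84  1.22 -0.    1.08  0.45]
287 [-0.46  0.79  1.34 -0.    1.01  0.81]
250 [-0.51  0.69  1.56 -0.    0.89  1.41]
220 [-0.5   0.61  1.74 -0.    0.79  1.94]
190 [-0.43  0.56  1.85 -0.    0.73  2.54]
162 None
```

Run:
```python
from plan import *
import cv2
grip(0.0)
goto(P(316,150),O(316,0)); servo_line(P(316,22))
print(current_time_s(),current_wrist_force())
for ph in list(range(308,195,-8))+[190]:
    servo_line(P(ph,22),O(ph,0),max_speed=60)
    print(ph,round(current_time_s(),2),current_wrist_force().round(1))
for n in("top","side"):
    im,d=read_camera(n); cv2.imwrite(f"pics/{n}1.png",im[:,:,::-1])
```

```text
4.8833 [-0.43040644 -0.17417343  0.55288457]
308 5.3 [-0.4  1.   0.2]
300 5.72 [ 0.5 -0.6  0.1]
292 6.13 [-0.5 -0.3 -0.5]
284 6.55 [ 0.4 -0.3  0.4]
276 6.97 [-0.9 -0.2  0.3]
268 7.38 [-0.5 -0.2  0.1]
260 7.8 [ 0.7 -0.1 -0.5]
252 8.22 [ 0.   0.1 -0.3]
244 8.63 [-0.1 -0.2 -0. ]
236 9.05 [-0.  -0.1 -0.3]
228 9.47 [0.2 0.1 0.1]
220 9.88 [-0.  -0.4  0.5]
212 10.3 [-0.4 -0.1 -0.2]
204 10.72 [ 0.3 -1.3 -0.3]
196 11.13 [ 0.2  0.2 -0.3]
190 11.48 [-0.1 -0.6 -0.1]
```

View pics/top1.png

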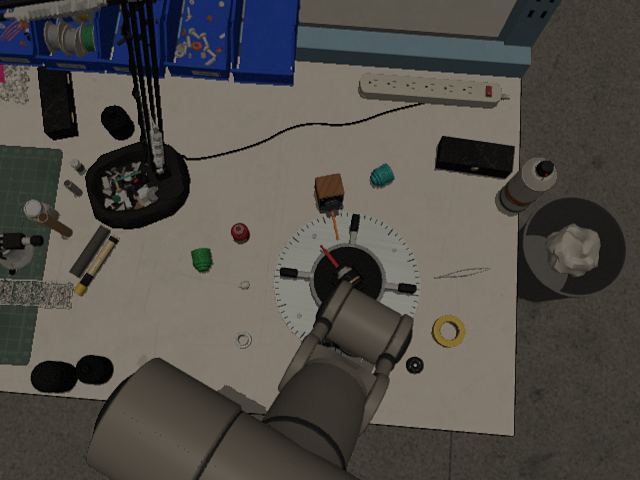

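View pics/side1.png

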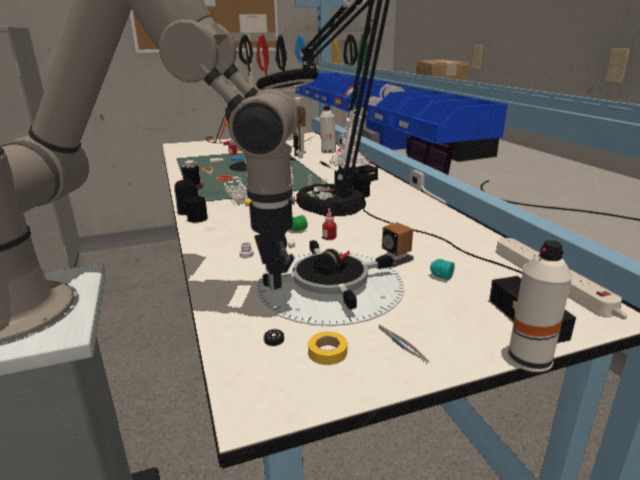

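The platter has turned: the pointer tip is now near (321,246), the orange line is near (336,226), and the gripper stands at the near spoke, clear of the capsule. Next I'll measure the angle left to turn.

```bash
cat > ang.py <<'E'
from h import *
from station import *
import sys
AX=np.array([588.5,-113.])
def pts(m): return np.argwhere(m)[:,::-1].astype(float)
def ang(im):
    T=camera_params("top")
    a=[]
    for (h0,h1,roi,z) in ((170,8,(305,225,370,285),39),(9,16,(325,212,345,241),6)):
        m=mask(im,h0,h1,120,50,roi)
        n,l,st,c=cv2.connectedComponentsWithStats(m.astype(np.uint8)); i=1+np.argmax(st[1:,4]); p=pts(l==i)
        w=planes(T,p,z)[:,:2];v=w-AX;rad=np.hypot(*v.T);vx,vy,_,_=cv2.fitLine(w.astype(np.float32),2,0,.01,.01).ravel()
        f=np.degrees(np.arctan2(vy,vx)); b=np.degrees(np.arctan2(*v[rad>rad.max()-40].mean(0)[::-1]))
        while f-b>90:f-=180
        while f-b<-90:f+=180
        print(len(p),"r",rad.min().round(1),rad.max().round(1),"bearing",b.round(2),"line fit",f.round(2)); a+=[b]
    return a
if __name__=="__main__":
    im=cv2.imread(sys.argv[1])[:,:,::-1].copy(); print(ang(im))
E
python3 ang.py pics/top1.png; python3 -c "
from station import *;import numpy as np;p=current_ee_pos();print(p,np.degrees(np.arctan2(p[1]+113,p[0]-588.5)))"
```

```text
92 r 34.4 88.6 bearing 40.51 line fit 42.96
68 r 93.9 152.7 bearing 15.75 line fit 15.79
[np.float64(40.51053479957221), np.float64(15.754547450328964)]
[ 474.46157504 -133.55451559   22.02357778] -169.78259553775123
```

Run:
```python
from plan import *
import cv2
from ang import ang
for ph in (182,175,170):
    servo_line(P(ph,22),O(ph,0),max_speed=40)
im,d=read_camera("top"); cv2.imwrite("pics/top2.png",im[:,:,::-1]); print(ang(im),current_time_s())
cv2.imwrite("pics/t2.png",cv2.resize(im[190:370,260:440,::-1],None,fx=3.3,fy=3.3))
```

```text
93 r 34.9 88.7 bearing 21.97 line fit 23.32
67 r 93.9 152.7 bearing 15.75 line fit 15.63
[np.float64(21.97485549023933), np.float64(15.754547450328964)] 13.0917
```

View pics/t2.png

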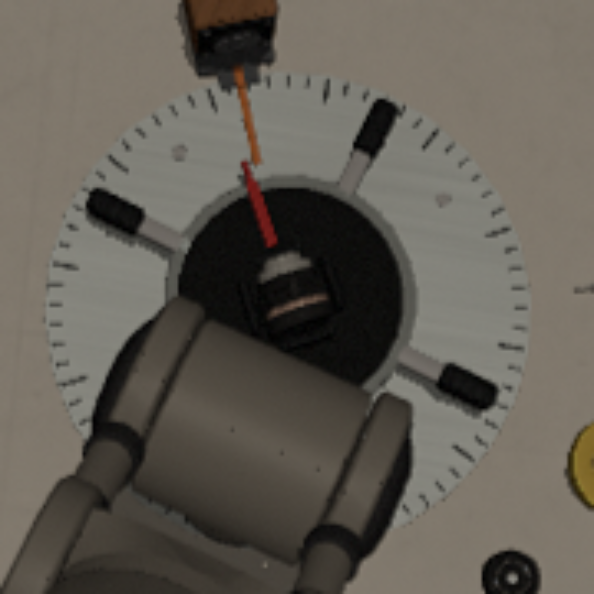

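The pointer is about 7° short of the line, measured counter-clockwise. I'll push about 6.8° more, back the finger off, lift, and look again.

Run:
```python
from plan import *
import cv2
from ang import ang
servo_line(P(163.2,22),O(163.2,0),max_speed=20)
im,d=read_camera("top"); print(ang(im))
servo_line(P(185,22),O(185,0),max_speed=60)
servo_line(P(185,150),max_speed=120)
goto([300,300,300],[-np.pi/2,0,0])
hold(.5)
for n in("top","side"):
    im,d=read_camera(n); cv2.imwrite(f"pics/{n}3.png",im[:,:,::-1])
    if n=="top":
        print(ang(im),current_time_s()); cv2.imwrite("pics/t3.png",cv2.resize(im[190:370,260:440,::-1],None,fx=3.3,fy=3.3))
```

```text
88 r 35.7 90.2 bearing 15.71 line fit 16.53
65 r 93.9 152.7 bearing 15.73 line fit 15.32
[np.float64(15.713129313066185), np.float64(15.726988953180426)]
84 r 35.7 90.2 bearing 15.59 line fit 17.05
65 r 93.9 152.7 bearing 15.73 line fit 15.32
[np.float64(15.594313849300873), np.float64(15.726988953180426)] 18.4083
```

View pics/t3.png

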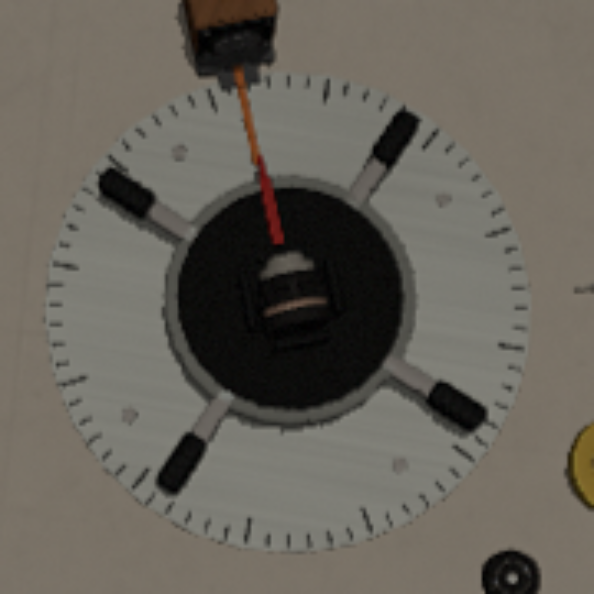

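View pics/side3.png

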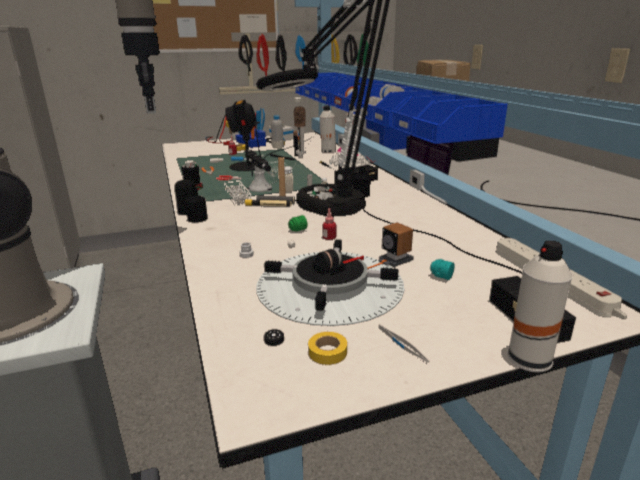

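The pointer tip now meets the inner end of the orange line, near (338,238) in the top view. The capsule is in its cradle, the bystanders haven't moved, and the arm is clear.

```bash
python3 -c "
from station import *
print(current_wrist_force(),current_qd()); finish_job()"
```

```text
[ 0.41160492  0.37194905 -0.02359386] [ 2.90903701e-03  4.71630547e-05  8.24379294e-04  2.96269446e-04
  8.22519567e-04 -4.02038833e-04]
the job is handed in; nothing more can be done
```

The red pointer now lines up with the orange line in front of the loudspeaker, and I handed the job in at about 18 s of the 51 s allowed. With the gripper shut, I pushed spoke 2 clockwise on its counter-clockwise side, about 125° in three pushes with a camera check after each. I then backed off, lifted and moved the arm clear.

- **Alignment:** by bearing from the axis, the pointer is at 15.6° and the orange line at 15.7°. Straight-line fits to the two agree less well, at 17.1° and 15.3°. Even that 1.7° gap is well inside the 5° tolerance.
- **Axis estimate:** the dial outline put the axis about 2 to 3 mm from where the spoke grips did. I used a value close to the grips' (588.5, -113 mm), so the bearings could be off by 1 to 2°.
- **Pointer height:** the two-view measurement gave a height of 36 mm for the pointer tip, but the rays missed each other by 4 mm. I used 39–40 mm, close to the stated 38 mm platter top.
- **Scene:** in the last pictures the capsule lies in its cradle, the small things look unmoved by eye, and the robot touches nothing.
- **Push force:** it barely showed above the noise in the wrist readings, so I judged the pushes by how far the platter turned.

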